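# Clip the handcart wheel onto its axle

### The job

Fit the small spring clip to the end of the upright handcart axle so that it keeps the wheel on: pick it up, lay it on the washer with its mouth towards the axle, and push it sideways into the groove until it snaps fully home, then let go. The axle stands in a soft rubber mount, so be gentle: never press on the axle or wheel, sideways or down, with more than about 20 N. Leave the big clip, the candlestick and the mug where they are.

Things in the scene. Friction and masses are not known exactly. Their poses are not given: they have to be found in the camera images.
- clip: Small dark-steel spring clip, loose, flat on the table: 41 mm long, 31 mm wide, about 65 g (varies). Two sprung jaws and the bridge behind them are 5 mm thick; an upright tab stands at its back. Origin: underside, centre of the throat, where the axle's axis lies when fully home. +x points out of the mouth, +z up. The bridge spans x = -18 to -6 mm.
- tab (a point): Centre of the top of the small clip's tab, the part to grip: an upright square post, 14 x 14 mm, 34 mm high from the clip's underside, centred 25 mm behind the clip's origin (x = -25 mm, y = 0).
- mouth (a point): Middle of the small clip's mouth, at the jaws' ends, 9 mm ahead of its origin, underside. The mouth is 8 mm wide and springs open over the 12 mm core; the rounded jaw ends meet the core about 12 mm before home. Snapping in takes about 8 to 12 N of sideways push (friction varies); the push then falls by about half, and rises again as the bridge meets the core.
- groove (a point): Point on the axle's axis at the bottom of its groove, level with the top of the aluminium washer (48 mm across), 80 mm above the table; z up along the axle. The groove is 7 mm high, its core 12 mm across. The clip fits lying flat on the washer and may enter from any side.
- axle_end (a point): Centre of the axle's top, 14 mm above the washer. The steel end above the groove is 18 mm across and 7 mm high. The axle and its wheel stand in soft rubber: they give sideways 1 mm per newton, any direction, and 1 mm per 5 N downward, and spring back slowly. So the axle moves away 8 to 12 mm under the push before the clip snaps in. Over 20 N is too much.
- stand: Wooden repair block, 160 x 160 x 25 mm, fixed to the table, origin at the centre of its underside; the axle stands upright on its middle. The black-tyred wheel, 140 mm across, lies flat around the axle, its tyre's top 70 mm and its hub's top (54 mm across) 77 mm above the table.
- big_clip: A larger clip of the same shape for another axle, does not fit and is not to be moved: loose on the table, about 65 mm long, 50 mm wide, same tab 34 mm high. Origin at its throat's centre, underside, +x out of its mouth.
- candlestick: White turned candlestick, 105 mm tall, foot 80 mm across, standing on the table; origin at the centre of its underside. Leave alone.
- mug: Blue mug, 80 mm across, 90 mm tall, standing on the table; origin at the centre of its underside. Leave alone.
Mind the look-alikes: they are no part of the job. There is more than one size of the stand; the job needs the smallest.

How it is judged:
By the outcome, as a careful person would: the job done as asked, in the order asked, and still so for the second after the job is handed in, with the robot touching nothing.
It also fails if it takes over 61 s, if anything falls off the work surface, if the arm or the gripper's body presses on something with over 40 N, if the wrist force passes 120 N, or if a joint passes its speed limit or range.

### The arm

A 6-joint arm with a two-finger parallel gripper is mounted at the origin on the work surface. World frame = base frame: x ahead of the robot, y to its left, z up, the work surface at z = 0. Lengths are in m, angles in rad, forces in N, time in s.
With the tool pointing down it reaches from about 0.35 to 0.775 m from the base axis. Payload 7.3 kg.
Tool frame: the origin (TCP) lies at the centre of the arm's flange, where the gripper is bolted on; the fingertips stand 178 mm ahead of it and the grasp point (between the pads) lies 159 mm ahead of it; z points along the fingers, y is the line along which they close (so a half turn about z gives the same grasp; the last joint's range is limited). The gripper opens to 92 mm and grips with 3 to 60 N. Pads are 19 mm wide; open, the fingers measure 130 mm over their backs; the gripper's body (75 mm by 190 mm) begins 47 mm behind the grasp point.
Start: joints at [-0.146, 0.342, 1.524, -0, 1.275, -0.146], TCP at [0.525, 0, 0.405] pointing down, gripper open.
Joint ranges: [-2.53, 2.53], [-0.77, 2.02], [0.04, 2.7], [-1, 4.14], [0.28, 2.66], [-3.11, 3.11]. Speed limits (rad/s): [2.57, 2.57, 3.14, 3.14, 3.14, 3.14].

### API

Orientations are given as [roll, pitch, yaw] about the fixed x, y, z axes, in that order (R = Rz(yaw) Ry(pitch) Rx(roll)).
In Python, from cell import telemetry, vision, ticket gives the robot as it stands.
- The arm moves only by the shell command python3 -m crank 'ROWS' [FORCE]. ROWS is JSON, a list of rows, each a list of 5 numbers: the gripper command: -1 is shut, 1 is fully open, values between are in proportion, then the shift along the tool's x, y, z in mm, then the turn about the tool's z in rad. In form: [[fingers, dx, dy, dz, roll], ...]. A call has 1 to 12 rows; each row is the pose to reach, as a shift and turn from the pose commanded when the call began, along the tool's axes at that moment; what a row does not reach only later rows make up. A row lasts 1/12 s, in which the tool goes at most 41.7 mm and 7.16 degrees, less where a joint would pass 70% of its speed; a pose out of reach is approached as far as the arm can. A call with a gripper value outside its range is refused whole. The fingers move at their own pace and stop on an object; FORCE is the grip in N (left out, the last holds). Time passes only in rows, so rows that repeat a pose let the fingers close. It gives the time, the measured TCP pose, the force, the opening and the grip force at its end, in the units of the state.
- telemetry.observe(): the state, without advancing time (a new reading comes with each control period).
- vision.read_camera(name): name is "scene" or "side" or "wrist"; returns (picture, depth): 480x640x3 uint8, red, green, blue; 480x640 float32, m along the optical axis (not along the pixel's ray), 0 where there is no reading.
- vision.get_calibration(name): a dict with "camera_matrix" (3x3 intrinsics, pixels), "rvec" (rotation vector, rad) and "tvec" (3), from world to camera coordinates, as OpenCV has them. Camera axes: x right, y down, z forward; pixel columns grow to the right and rows downward; lengths in m; the calibration is good to about 2 mm. A picture is of the moment at which its call begins: read the wrist's pose just before it. get_calibration takes no time and is no camera call; for the wrist camera it gives the pose at the moment of the call.
- ticket.hand_in(): hands the job in; it is judged then, once.
The state is a dict: "time": time; "qpos": joint angles; "qvel": joint speeds; "joint_efforts": joint torques, N m; "tool_pos": TCP position; "tool_rot": TCP orientation; "contact_force": force on the tool from outside, world axes, zero at the start; "torque": the same for the moment, N m; "opening": finger opening in m; "grip_force": force on a finger pad.
Only numpy, scipy, OpenCV 4.12 (cv2) and the standard library are available. Lean on these libraries where they do the work, as an engineer would, in place of code of your own. Each camera call takes 0.05 s, during which the arm holds its last target. There are 200 camera calls.

## Working session

There is one attempt and no reset: what is moved stays moved. The work goes in short steps, Python scripts to look and compute and a shell command to move; the robot and the scene stay as the last step left them, time stands still between calls to the robot, and variables do not carry over. Pictures are saved under pics/ and viewed, at most 10 in all, crops included, and the job is handed in when it is done.

```bash
mkdir -p pics; ls; python3 - <<'E'
from cell import telemetry, vision
import cv2, numpy as np
print(telemetry.observe())
for n in ("scene","side"):
    p,d=vision.read_camera(n); cv2.imwrite(f"pics/{n}0.png",p[:,:,::-1]); np.save(f"/tmp/{n}_d.npy",d)
    print(n,vision.get_calibration(n))
E
```

```text
pics
{'time': 0.0, 'qpos': array([-1.46003246e-01,  3.42706051e-01,  1.52500585e+00, -1.39647613e-05,
        1.27538460e+00, -1.45977494e-01]), 'qvel': array([-0.00055617, -0.00323111,  0.00016323,  0.00036328,  0.00067663,
        0.00048195]), 'joint_efforts': array([ 7.61924657e-04, -4.31245601e+01, -2.44219762e+01,  7.17750052e-02,
        5.59406646e-02, -1.04314388e-04]), 'tool_pos': array([5.24866598e-01, 3.82795634e-05, 4.04057305e-01]), 'tool_rot': array([-3.14010285e+00, -2.05538009e-04,  1.57077450e+00]), 'contact_force': array([ 0.11016035, -1.13986752,  0.2566508 ]), 'torque': array([-0.02346009,  0.0019166 ,  0.01767057]), 'grip_force': 0.0, 'opening': 0.09164336448098294}
scene {'camera_matrix': array([[567.53433678,   0.        , 320.20010493],
       [  0.        , 567.53433678, 242.88801667],
       [  0.        ,   0.        ,   1.        ]]), 'rvec': array([ 2.23668891,  1.2034127 , -0.40884108]), 'tvec': array([-0.21258381, -0.26447492,  1.5372759 ])}
side {'camera_matrix': array([[602.60106393,   0.        , 319.2560813 ],
       [  0.        , 602.60106393, 240.70435832],
       [  0.        ,   0.        ,   1.        ]]), 'rvec': array([ 0.7465458 , -2.53661889,  1.22138941]), 'tvec': array([0.35033995, 0.22983634, 0.94232344])}
```

View pics/scene0.png

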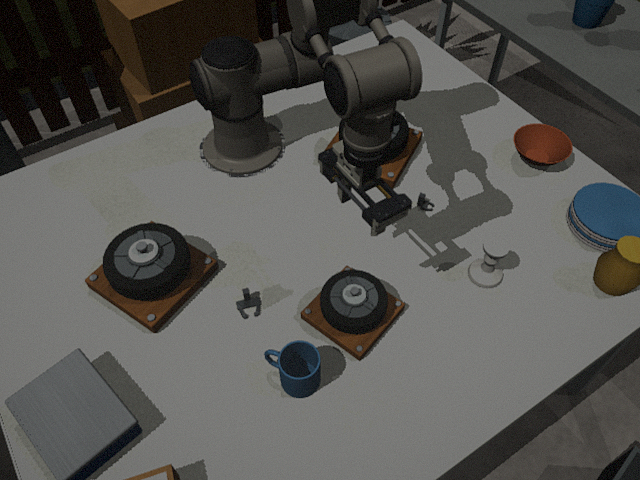

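View pics/side0.png

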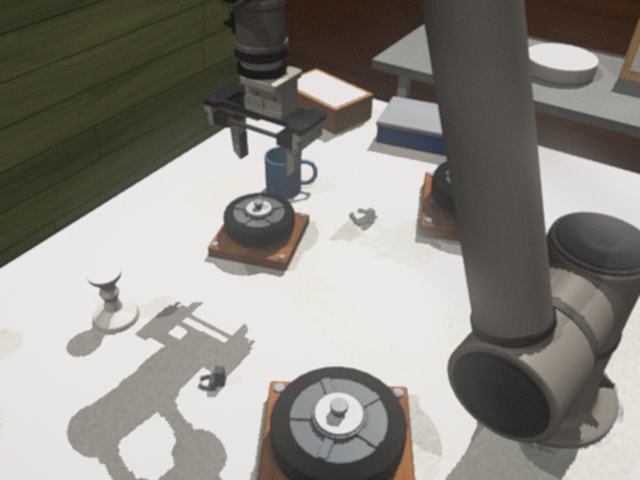

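Scene picture: three stands, with axle ends at about (146,247), (355,293) and (375,135). Two clips, at (249,303) and (425,202). The mug is at (300,368) and the candlestick at (488,265). The side picture shows the same clips at (362,216) and (212,378), and the stands at (259,207), (338,408) and (450,180). Next I'll measure the sizes.

```bash
cat > h.py <<'E'
import cv2, numpy as np
from cell import telemetry, vision
def cam(c):
    R=cv2.Rodrigues(c["rvec"])[0]; return c["camera_matrix"],R,np.asarray(c["tvec"]).ravel()
def ray(c,uv,z):
    K,R,t=cam(c); uv=np.atleast_2d(np.float64(uv))
    d=(np.c_[uv,np.ones(len(uv))]@np.linalg.inv(K).T)@R; o=-R.T@t
    return o+d*((z-o[2])/d[:,2])[:,None]
def cloud(c,d):
    K,R,t=cam(c); v,u=np.mgrid[:480,:640]
    p=np.stack([(u-K[0,2])/K[0,0]*d,(v-K[1,2])/K[1,1]*d,d],-1)
    return (p-t)@R
def proj(c,P):
    return cv2.projectPoints(np.atleast_2d(np.float64(P)),c["rvec"],c["tvec"],c["camera_matrix"],None)[0][:,0]
E
python3 - <<'E'
from h import *
# stand boards by wood colour, clips by dark pixels on table level
for n,boxes in (("scene",{"A":(80,215,225,335),"B":(295,260,410,360),"C":(320,100,430,190),"c1":(232,285,266,322),"c2":(414,188,438,214)}),
                ("side",{"B":(205,185,312,270),"C":(255,360,420,480),"c1":(345,203,380,230),"c2":(195,362,230,395)})):
    im=cv2.imread(f"pics/{n}0.png"); d=np.load(f"/tmp/{n}_d.npy"); c=vision.get_calibration(n)
    P=cloud(c,d); g=im.max(2)
    for k,(x0,y0,x1,y1) in boxes.items():
        p=P[y0:y1,x0:x1]; b=im[y0:y1,x0:x1].astype(int); ok=d[y0:y1,x0:x1]>0
        if k[0]!="c":
            m=ok&(p[...,2]>.012)&(p[...,2]<.035)&(b[...,2]>b[...,0]+25)
            q=p[m]; r=cv2.minAreaRect(np.float32(q[:,:2]))
            m2=ok&(p[...,2]>.06)&(p[...,2]<.13); w=p[m2]; (cx,cy),rad=cv2.minEnclosingCircle(np.float32(w[:,:2]))
            print(n,k,"board",np.round(r[0],3),np.round(r[1],3),round(r[2]),"z",np.median(q[:,2]).round(3),"wheel",round(cx,3),round(cy,3),"r",round(rad,3),"ztop",np.percentile(w[:,2],[5,50,98,100]).round(3))
        else:
            m=ok&(p[...,2]>.004)&(p[...,2]<.05); q=p[m]
            r=cv2.minAreaRect(np.float32(q[:,:2]))
            print(n,k,m.sum(),np.round(r[0],3),np.round(r[1],3),round(r[2]),"zmax",q[:,2].max().round(3),"top",q[q[:,2]>.027][:,:2].mean(0).round(3),"low",q[q[:,2]<.01][:,:2].mean(0).round(3))
im=cv2.imread("pics/scene0.png")
def z(i,x0,y0,x1,y1): return cv2.resize(i[y0:y1,x0:x1],(390,290),interpolation=cv2.INTER_CUBIC)
s=cv2.imread("pics/side0.png")
a=np.vstack([np.hstack([z(im,222,278,276,318+0),z(im,398,183,452,223)]),np.hstack([z(s,335,196,389,236),z(s,186,358,240,398)])])
cv2.imwrite("pics/crop1.png",cv2.convertScaleAbs(a,alpha=1.6))
E
```

```text
scene A board [ 0.271 -0.372] [0.207 0.204] 22 z 0.031 wheel 0.271 -0.371 r 0.092 ztop [0.071 0.091 0.107 0.124]
scene B board [ 0.593 -0.053] [0.158 0.161] 17 z 0.024 wheel 0.614 -0.096 r 0.118 ztop [0.065 0.07  0.09  0.097]
scene C board [0.215 0.278] [0.205 0.207] 30 z 0.031 wheel 0.214 0.281 r 0.092 ztop [0.065 0.088 0.094 0.098]
scene c1 263 [ 0.446 -0.232] [0.075 0.072] 48 zmax 0.04 top [ 0.436 -0.223] low [ 0.454 -0.229]
scene c2 116 [0.434 0.285] [0.05  0.072] 58 zmax 0.037 top [0.43  0.268] low [0.442 0.279]
side B board [ 0.589 -0.052] [0.161 0.163] 18 z 0.026 wheel 0.587 -0.054 r 0.073 ztop [0.064 0.072 0.092 0.099]
side C board [0.222 0.259] [0.206 0.161] 30 z 0.033 wheel 0.21 0.279 r 0.09 ztop [0.086 0.092 0.115 0.125]
side c1 352 [ 0.455 -0.234] [0.074 0.096] 31 zmax 0.037 top [ 0.431 -0.222] low [ 0.453 -0.227]
side c2 383 [0.44  0.273] [0.046 0.056] 47 zmax 0.037 top [0.425 0.27 ] low [0.439 0.278]
```

View pics/crop1.png

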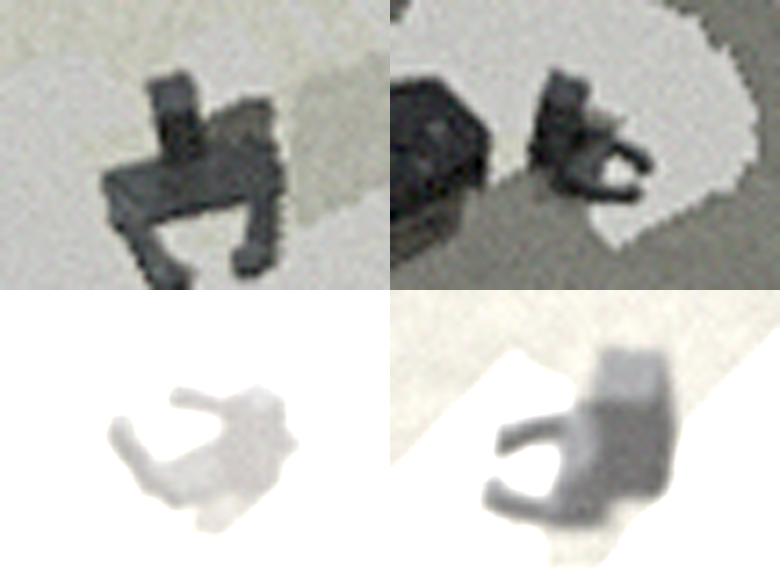

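The clip at scene (425,202) / side (212,378) fits the small clip: about 41 x 31 mm, with the tab almost half the bridge's width. The one at (249,303) / (362,216) is the big clip. Stand B at scene (355,293) is the smallest, with a 160 mm board and a 140 mm wheel; A and C have boards of about 205 mm. Now I'll get the small clip's heading and the axle's position by ray casting.

```bash
python3 - <<'E'
from h import *
for n,tab,j in (("scene",(422.7,195.5),[(433.7,205.9),(431.9,209.6)]),("side",(219.5,369.8),[(202.3,378.8),(200.8,385.7)])):
    c=vision.get_calibration(n); T=ray(c,tab,.034)[0]; J=ray(c,j,.004); m=J.mean(0); v=(m-T)[:2]
    print(n,"tab",T.round(4),"jaws",J.round(4)[:,:2],"len",np.hypot(*v).round(4),"yaw",np.degrees(np.arctan2(v[1],v[0])).round(1))
    im=cv2.imread(f"pics/{n}0.png"); d=np.load(f"/tmp/{n}_d.npy"); P=cloud(c,d)
    w=(P[...,2]>.085)&(P[...,2]<.1)&(np.hypot(P[...,0]-.591,P[...,1]+.053)<.03)
    print("axle top cloud",P[w].mean(0).round(4),w.sum())
    # bright washer/axle end
    print("px of guess",proj(c,[[.591,-.053,.094],[.591,-.053,.08]]).round(1))
    print("cand/mug",ray(c,{"scene":[(487,272)],"side":[(116,315)]}[n],.0).round(3), ray(c,{"scene":[(300,360)],"side":[(285,155)]}[n],.09).round(3))
E
```

```text
scene tab [0.4331 0.2677 0.034 ] jaws [[0.4561 0.2891]
 [0.4629 0.2776]] len 0.0307 yaw 30.7
axle top cloud [ 0.5924 -0.0528  0.0924] 63
px of guess [[354.  289.5]
 [353.7 293.2]]
cand/mug [[0.672 0.264 0.   ]] [[ 0.66  -0.225  0.09 ]]
side tab [0.4254 0.268  0.034 ] jaws [[0.4544 0.2789]
 [0.4476 0.2903]] len 0.0305 yaw 33.0
axle top cloud [ 0.5878 -0.0507  0.0937] 67
px of guess [[257.6 201.6]
 [257.9 207.5]]
cand/mug [[0.674 0.253 0.   ]] [[ 0.651 -0.23   0.09 ]]
```

```bash
python3 -m crank '[[0,30,-10,5,0.1],[0,60,-20,10,0.2],[0,90,-30,15,0.3],[0,120,-40,20,0.4],[0,150,-50,25,0.5],[0,180,-62,30,0.6],[0,210,-74,34,0.7],[0,240,-85,38,0.8],[0,260,-92,40,0.92],[0,268,-95,40,1.01],[0,268,-95,40,1.01],[0,268,-95,40,1.01]]' 50
python3 - <<'E'
from h import *
s=telemetry.observe(); c=vision.get_calibration("wrist"); p,d=vision.read_camera("wrist")
cv2.imwrite("pics/w1.png",p[:,:,::-1]); np.savez("/tmp/w1.npz",d=d,**c); K,R,t=cam(c)
print(s["tool_pos"],s["tool_rot"],s["qpos"],"cam",-R.T@t,R[2]); print(proj(c,[.43,.268,.034]),proj(c,[.43+.034*.85,.268+.034*.53,0]))
E
```

```text
time: 1.1
tool_pos: [0.4298, 0.2682, 0.3644]
tool_rot: [3.141, 0.001, 0.565]
contact_force: [0.1, -1.0, 0.7]
opening: 0.0461
grip_force: 0.0
[0.42982159 0.26818933 0.36442502] [3.14133544e+00 7.35423503e-04 5.64974261e-01] [ 4.06572570e-01  3.46067110e-01  1.63662722e+00 -4.03647852e-04
  1.15958400e+00  1.41255602e+00] cam [0.48931536 0.30680338 0.34374355] [-0.22635232 -0.14380864 -0.96337101]
[[318.85563435 225.53854926]] [[319.00055433 182.4211119 ]]
```

View pics/w1.png

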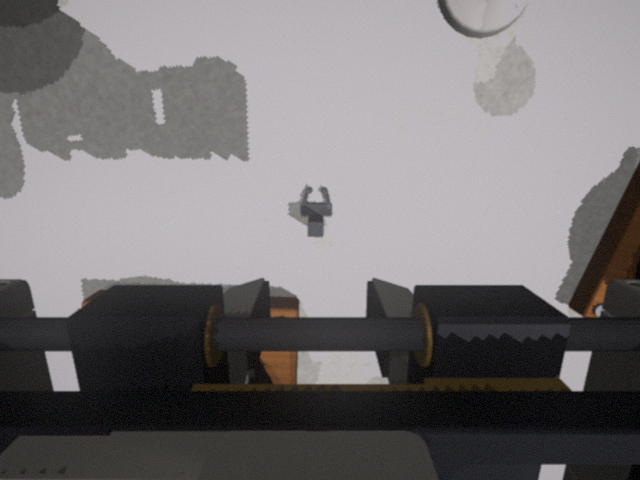

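The wrist view shows the small clip with its tab top near (315,229) and jaw tips near (307,188) and (325,188). I'll measure it more finely.

```bash
python3 - <<'E'
from h import *
z=np.load("/tmp/w1.npz"); c={k:z[k] for k in("camera_matrix","rvec","tvec")}; d=z["d"]
im=cv2.imread("pics/w1.png"); sub=im[175:245,285:345]; g=sub.max(2)
cv2.imwrite("pics/w1c.png",cv2.resize(sub,None,fx=8,fy=8,interpolation=cv2.INTER_CUBIC))
m=(g<95).astype(np.uint8); n,l,st,ce=cv2.connectedComponentsWithStats(m); i=1+st[1:,4].argmax(); 
v,u=np.nonzero(l==i); print(st[i],g.min())
for r in range(v.min(),v.max()+1): print(r+175,u[v==r].min()+285,u[v==r].max()+285,(v==r).sum())
P=cloud(c,d)[175:245,285:345]; q=P[(P[...,2]>.028)]; print("tabtop cloud",q.mean(0).round(4),q.max(0),len(q), q[:,2].std())
E
```

```text
[ 16  30  30  19 317] 61
205 303 308 6
206 301 308 8
207 301 322 10
208 301 326 13
209 301 326 18
210 301 329 23
211 301 330 27
212 301 330 29
213 301 330 30
214 301 329 27
215 302 322 21
216 308 322 15
217 308 322 15
218 309 322 14
219 308 322 15
220 308 322 15
221 308 322 15
222 309 322 14
223 309 312 2
tabtop cloud [0.4293 0.2716 0.0511] [0.48931536 0.30680338 0.34374355] 260 0.07242210549256795
```

View pics/w1c.png

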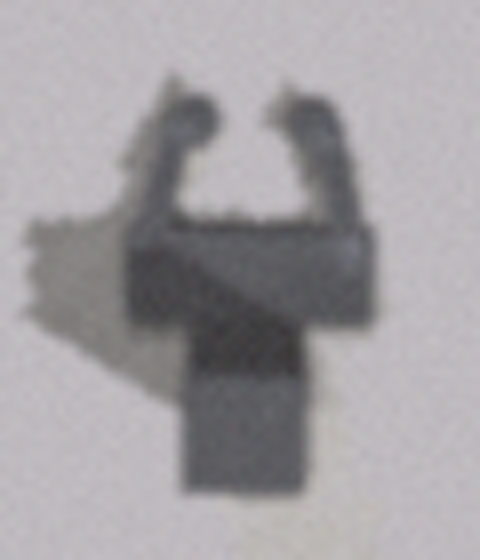

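The enlarged crop shows the clip nearly aligned. Its tab top is centred at pixel (315.4,228.8), the bridge at (316,209.5), and the jaws' ends at (309.2,189) and (323.4,189). The proportions (tab 14 mm, bridge 31 mm) are checked next.

```bash
python3 - <<'E'
from h import *
z=np.load("/tmp/w1.npz"); c={k:z[k] for k in("camera_matrix","rvec","tvec")}
def f(x,y): return (285+x/8-.44,175+y/8-.44)
T=ray(c,[f(246,433),f(185,433),f(308,433),f(246,375),f(246,492)],.034)[:,:2]
B=ray(c,[f(126,280),f(376,280)],.005)[:,:2]; J=ray(c,[f(192,125),f(313,125)],.005)[:,:2]
print("tab",T[0].round(4),"w",np.hypot(*(T[2]-T[1])),np.hypot(*(T[4]-T[3])),"bridge",B.mean(0),np.hypot(*(B[1]-B[0])))
for w in (B.mean(0),J.mean(0)):
    v=w-T[0]; print(np.hypot(*v).round(4),np.degrees(np.arctan2(v[1],v[0])).round(1))
for X in (B,J,T[1:3]):
    v=X[0]-X[1]; print("yaw from width",np.degrees(np.arctan2(-v[0],v[1])).round(1))
E
```

```text
tab [0.4259 0.2691] w 0.013582305334609086 0.013272884140214833 bridge [0.43612909 0.2750629 ] 0.029755773368681293
0.0118 30.2
0.0302 31.1
yaw from width 32.3
yaw from width 32.3
yaw from width 32.3
```

Tab is at (0.426, 0.269) and its sizes fit. Descend with the pads slightly behind the tab's centre and the fingertips about 7 mm up, then close.

```bash
python3 -m crank '[[0,-2,-2,35,0],[0,-4,-3,70,0],[0,-4,-3,105,0],[0,-4,-3,135,0],[0,-4,-3,155,0],[0,-4,-3,168,0],[0,-4,-3,176,0],[0,-4,-3,179,0],[0,-4,-3,179,0],[0,-4,-3,179,0]]' 50
python3 -m crank '[[-1,0,0,0,0],[-1,0,0,0,0],[-1,0,0,0,0],[-1,0,0,0,0],[-1,0,0,0,0],[-1,0,0,0,0]]' 50
```

```text
time: 1.98
tool_pos: [0.4256, 0.2683, 0.1865]
tool_rot: [3.141, -0.001, 0.561]
contact_force: [-0.1, 0.8, 1.1]
opening: 0.0462
grip_force: 0.0
time: 2.48
tool_pos: [0.4251, 0.2685, 0.186]
tool_rot: [3.141, -0.0, 0.561]
contact_force: [-0.8, 0.8, 2.6]
opening: 0.0136
grip_force: 50.0
```

Gripped (opening 13.6 mm). Lift, then carry to a point short of the axle with the clip level, heading along world +x.

```bash
python3 -m crank '[[-1,0,0,-10,0],[-1,0,0,-30,0],[-1,0,0,-60,0],[-1,0,0,-90,0],[-1,0,0,-112,0],[-1,0,0,-120,0],[-1,0,0,-120,0]]' 50
python3 -m crank '[[-1,-4,15,0,0.03],[-1,-12,45,0,0.08],[-1,-22,81,0,0.14],[-1,-32,119,0,0.2],[-1,-42,157,0,0.27],[-1,-52,195,0,0.34],[-1,-62,233,0,0.41],[-1,-72,271,0,0.48],[-1,-82,305,0,0.53],[-1,-87,324,0,0.56],[-1,-87,324,0,0.56],[-1,-87,324,0,0.56]]'
python3 - <<'E'
from h import *
s=telemetry.observe(); c=vision.get_calibration("wrist"); p,d=vision.read_camera("wrist")
cv2.imwrite("pics/w2.png",p[:,:,::-1]); np.savez("/tmp/w2.npz",d=d,**c); print(s["tool_pos"],s["tool_rot"],s["qpos"])
print(proj(c,[[.590,-.052,.094],[.59,-.052,.08]]))
E
```

```text
time: 3.07
tool_pos: [0.4253, 0.2686, 0.3079]
tool_rot: [3.141, -0.005, 0.561]
contact_force: [0.6, -0.6, -0.6]
opening: 0.0133
grip_force: 50.0
time: 4.07
tool_pos: [0.5233, -0.053, 0.3039]
tool_rot: [-3.141, 0.003, -0.001]
contact_force: [-0.4, 0.2, -0.2]
opening: 0.0135
grip_force: 50.0
[ 0.52331111 -0.05302615  0.30391272] [-3.14055478e+00  3.20277874e-03 -1.15741790e-03] [-2.46810149e-01  4.48020206e-01  1.66310413e+00  2.65146320e-04
  1.03382736e+00  1.32500924e+00]
[[316.21750826 149.10262579]
 [316.34224096 148.55707691]]
```

View pics/w2.png

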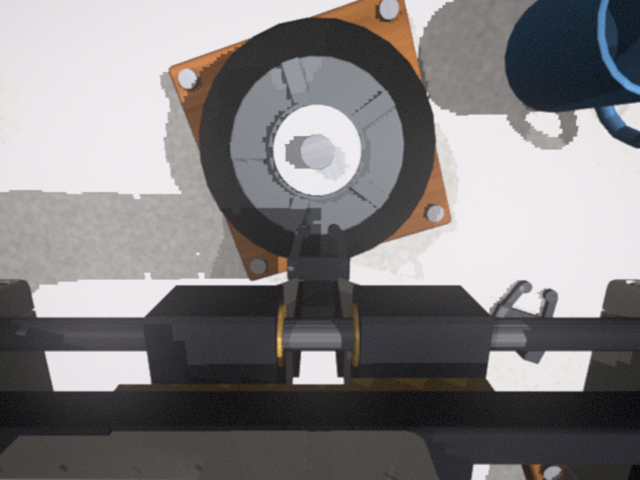

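The wrist view shows the axle end at about (316,152) inside the white washer (317,150). The held clip's bridge runs from (288,258) to (350,258), with jaw ends near (303,229) and (337,229). I'll measure both.

```bash
python3 - <<'E'
from h import *
z=np.load("/tmp/w2.npz"); c={k:z[k] for k in("camera_matrix","rvec","tvec")}
im=cv2.imread("pics/w2.png")
g=im.min(2); m=np.zeros_like(g); m[95:205,265:370]=(g[95:205,265:370]>205); 
n,l,st,ce=cv2.connectedComponentsWithStats(m); i=1+st[1:,4].argmax(); print(st[i])
cn=max(cv2.findContours((l==i).astype(np.uint8),0,cv2.CHAIN_APPROX_NONE)[0],key=cv2.contourArea)
W=ray(c,cv2.convexHull(cn)[:,0].astype(float),.080)[:,:2]
A=np.c_[2*W,np.ones(len(W))]; s=np.linalg.lstsq(A,(W**2).sum(1),rcond=None)[0]; print("washer",s[:2].round(4),"r",np.sqrt(s[2]+s[:2]@s[:2]).round(4))
sub=im[130:175,290:345]; a=cv2.resize(sub,(385,315),interpolation=cv2.INTER_CUBIC)
s2=cv2.convertScaleAbs(im[205:285,270:365],alpha=2.5); b=cv2.resize(s2,(380,320),interpolation=cv2.INTER_CUBIC)
cv2.imwrite("pics/w2c.png",np.hstack([a,b[:315]]))
P=cloud(c,z["d"]); 
for (x0,y0,x1,y1) in ((308,144,325,160),(292,235,346,275)):
    q=P[y0:y1,x0:x1].reshape(-1,3); print(np.percentile(q[:,2],[5,50,95]).round(4),q.mean(0).round(4))
for u in (296,303,318,336,342):
  print(u,[tuple(P[v,u].round(3)) for v in (228,240,262)])
E
```

```text
[ 274  105   87   90 4625]
washer [ 0.5887 -0.0522] r 0.0237
[0.0922 0.0934 0.0946] [ 0.5888 -0.0519  0.0941]
[0.0688 0.1218 0.1232] [ 0.5381 -0.0531  0.1061]
296 [(np.float64(0.544), np.float64(-0.04), np.float64(0.073)), (np.float64(0.55), np.float64(-0.043), np.float64(0.123)), (np.float64(0.539), np.float64(-0.042), np.float64(0.123))]
303 [(np.float64(0.555), np.float64(-0.046), np.float64(0.122)), (np.float64(0.535), np.float64(-0.044), np.float64(0.068)), (np.float64(0.539), np.float64(-0.046), np.float64(0.123))]
318 [(np.float64(0.543), np.float64(-0.053), np.float64(0.07)), (np.float64(0.535), np.float64(-0.053), np.float64(0.069)), (np.float64(0.539), np.float64(-0.053), np.float64(0.122))]
336 [(np.float64(0.555), np.float64(-0.061), np.float64(0.122)), (np.float64(0.55), np.float64(-0.061), np.float64(0.122)), (np.float64(0.539), np.float64(-0.061), np.float64(0.123))]
342 [(np.float64(0.543), np.float64(-0.067), np.float64(0.071)), (np.float64(0.549), np.float64(-0.064), np.float64(0.121)), (np.float64(0.539), np.float64(-0.064), np.float64(0.123))]
```

View pics/w2c.png

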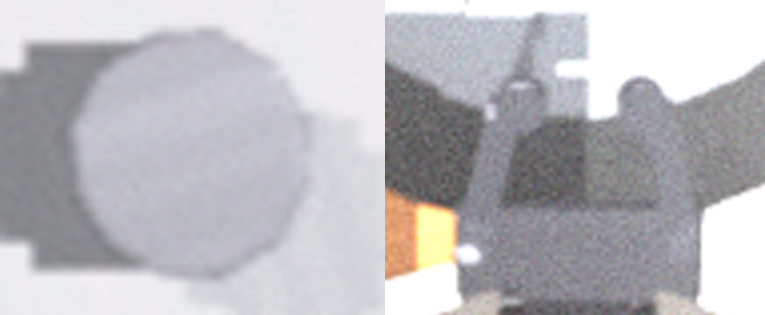

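Washer centre (0.5887, -0.0522) with r 23.7 mm, matching the given 48 mm. The clip's centreline is about 1 mm to the −y side. Its underside is at about 0.118, and its origin is about 40 mm short of the axle. Advance 18 mm, correct the sideways offset, and descend to about 3 mm above the washer.

```bash
python3 -m crank '[[-1,6,-0.5,5,0],[-1,14,-1,14,0],[-1,18,-1.2,22,0],[-1,18,-1.2,28,0],[-1,18,-1.2,32,0],[-1,18,-1.2,34,0],[-1,18,-1.2,34,0],[-1,18,-1.2,34,0],[-1,18,-1.2,34,0]]' 55
python3 - <<'E'
from h import *
c=vision.get_calibration("wrist"); p,d=vision.read_camera("wrist"); s=telemetry.observe()
cv2.imwrite("pics/w3.png",p[:,:,::-1]); np.savez("/tmp/w3.npz",d=d,**c); print(s["tool_pos"],s["tool_rot"],s["contact_force"])
P=cloud(c,d); print(proj(c,[[.589,-.0522,.094]]))
im=cv2.convertScaleAbs(p[100:300,220:420,::-1],alpha=1.8); cv2.imwrite("pics/w3c.png",cv2.resize(im,(600,600),interpolation=cv2.INTER_CUBIC))
sd,dd=vision.read_camera("side"); cv2.imwrite("pics/s3.png",sd[:,:,::-1])
q=P[235:280,285:350].reshape(-1,3); q=q[(q[:,2]>.08)&(q[:,2]<.1)]; print("clip top z",np.percentile(q[:,2],[10,50,90]))
E
```

```text
time: 4.87
tool_pos: [0.5417, -0.0511, 0.2721]
tool_rot: [3.141, -0.001, 0.001]
contact_force: [-0.1, 0.0, -0.7]
opening: 0.0135
grip_force: 55.0
[ 0.54170599 -0.0510608   0.27218625] [ 3.14137359e+00 -8.89994636e-04  7.30465120e-04] [-0.01005246 -0.18160418  0.25193283]
[[320.71027225 197.95509205]]
clip top z [0.08950035 0.09048482 0.09130241]
```

View pics/w3c.png

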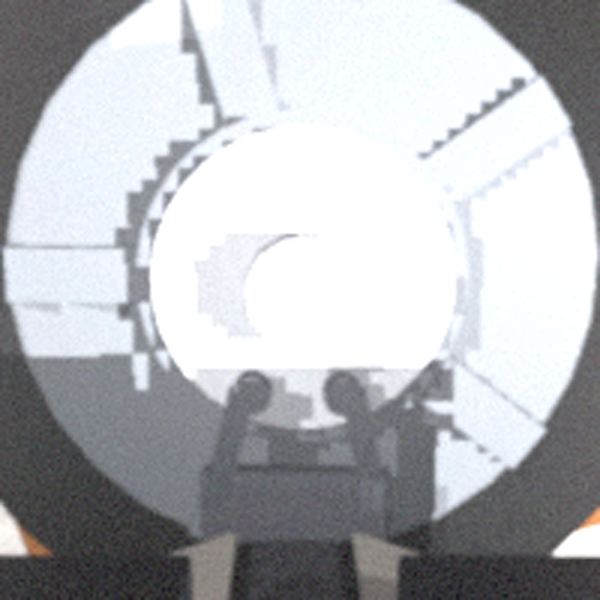

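The clip is level, 5–6 mm above the washer. Its jaw tips are at crop (252,390) and (342,390), with the axle end ahead at about (302,290). The clip sits slightly to image left, so I'll measure it precisely on the unsaturated image.

```bash
python3 - <<'E'
from h import *
z=np.load("/tmp/w3.npz"); c={k:z[k] for k in("camera_matrix","rvec","tvec")}
im=cv2.imread("pics/w3.png"); P=cloud(c,z["d"])
def circ(W):
    A=np.c_[2*W,np.ones(len(W))]; s=np.linalg.lstsq(A,(W**2).sum(1),rcond=None)[0]; return s[:2].round(4),np.sqrt(s[2]+s[:2]@s[:2]).round(4)
# axle end by depth
sub=P[170:225,290:350]; m=((sub[...,2]>.089)&(sub[...,2]<.099)).astype(np.uint8)
cn=max(cv2.findContours(m,0,cv2.CHAIN_APPROX_NONE)[0],key=cv2.contourArea)[:,0]+[290,170]
print("axle end",circ(ray(c,cn.astype(float),.094)[:,:2]),cn.min(0),cn.max(0), np.median(sub[m>0][:,2]))
# clip by depth
sub=P[222:285,280:355]; m=(sub[...,2]>.0865)&(sub[...,2]<.095)
for r in range(0,60,3):
    u=np.nonzero(m[r])[0]
    if len(u): e=ray(c,[(280+u.min()-.5,222+r),(280+u.max()+.5,222+r)],.0905); print(222+r,u.min()+280,u.max()+280,len(u),"x %.4f y %.4f %.4f mid %.4f"%(e[0,0],e[0,1],e[1,1],e[:,1].mean()))
E
```

```text
axle end (array([ 0.589, -0.052]), np.float64(0.0086)) [301 178] [340 217] 0.09335120193773669
225 300 337 16 x 0.5761 y -0.0425 -0.0599 mid -0.0512
228 298 339 24 x 0.5747 y -0.0416 -0.0609 mid -0.0512
231 296 341 29 x 0.5732 y -0.0407 -0.0618 mid -0.0512
234 295 342 30 x 0.5718 y -0.0402 -0.0623 mid -0.0512
237 294 342 26 x 0.5704 y -0.0397 -0.0623 mid -0.0510
240 293 343 18 x 0.5689 y -0.0392 -0.0628 mid -0.0510
243 293 343 17 x 0.5675 y -0.0392 -0.0629 mid -0.0510
246 292 344 18 x 0.5661 y -0.0387 -0.0633 mid -0.0510
249 291 345 18 x 0.5646 y -0.0382 -0.0638 mid -0.0510
252 291 345 16 x 0.5631 y -0.0382 -0.0639 mid -0.0510
255 288 346 48 x 0.5617 y -0.0367 -0.0644 mid -0.0505
258 287 349 63 x 0.5602 y -0.0362 -0.0658 mid -0.0510
261 287 349 63 x 0.5587 y -0.0362 -0.0658 mid -0.0510
264 287 349 63 x 0.5572 y -0.0362 -0.0659 mid -0.0510
267 287 349 63 x 0.5557 y -0.0361 -0.0659 mid -0.0510
270 287 349 63 x 0.5542 y -0.0361 -0.0659 mid -0.0510
273 287 349 63 x 0.5527 y -0.0360 -0.0660 mid -0.0510
276 287 349 62 x 0.5512 y -0.0360 -0.0660 mid -0.0510
279 287 348 52 x 0.5497 y -0.0360 -0.0656 mid -0.0508
```

Clip centreline y = −0.0510, axle −0.0520, so dy = +1. The gap to home is about 21.5 mm. Lower slowly onto the washer and watch the force.

```bash
python3 -m crank '[[-1,0,0.5,1,0],[-1,0,1,2,0],[-1,0,1,3,0],[-1,0,1,4,0],[-1,0,1,4.5,0],[-1,0,1,4.5,0],[-1,0,1,4.5,0],[-1,0,1,4.5,0]]' 60
python3 -m crank '[[-1,0,0,0.3,0],[-1,0,0,0.6,0],[-1,0,0,0.6,0],[-1,0,0,0.6,0]]'
```

```text
time: 5.63
tool_pos: [0.5417, -0.052, 0.2673]
tool_rot: [3.142, -0.0, 0.001]
contact_force: [-0.6, 0.5, -1.0]
opening: 0.0135
grip_force: 60.0
time: 5.97
tool_pos: [0.5417, -0.052, 0.2666]
tool_rot: [3.142, -0.0, 0.001]
contact_force: [-0.0, -0.5, -0.5]
opening: 0.0133
grip_force: 60.0
```

```bash
python3 -m crank '[[-1,0,0,0.3,0],[-1,0,0,0.5,0],[-1,0,0,0.5,0],[-1,0,0,0.5,0]]'
python3 -m crank '[[-1,0,0,0.3,0],[-1,0,0,0.5,0],[-1,0,0,0.5,0],[-1,0,0,0.5,0]]'
python3 - <<'E'
from h import *
f=[]
for _ in range(5): c=vision.get_calibration("wrist"); p,d=vision.read_camera("wrist"); f.append(telemetry.observe()["contact_force"])
print(np.mean(f,0)); P=cloud(c,d)
q=P[262:276,290:345].reshape(-1,3); print("clip top",np.median(q[:,2]))
w=P[130:175,300:340].reshape(-1,3); print("washer z",np.percentile(w[:,2],[10,50,90]))
E
```

```text
time: 6.3
tool_pos: [0.5417, -0.052, 0.2661]
tool_rot: [-3.142, -0.0, 0.001]
contact_force: [-0.2, -0.2, -0.3]
opening: 0.0134
grip_force: 60.0
time: 6.63
tool_pos: [0.5417, -0.052, 0.2657]
tool_rot: [3.142, -0.0, 0.001]
contact_force: [-0.1, -0.8, -0.3]
opening: 0.0133
grip_force: 60.0
[-0.28762929 -0.15591271  0.16046796]
clip top 0.08422487904595052
washer z [0.07109852 0.07880279 0.07987582]
```

```bash
cat > f.py <<'E'
from h import *
f=[]
for _ in range(6): vision.read_camera("side"); f.append(telemetry.observe()["contact_force"])
print("F",np.mean(f,0).round(2),telemetry.observe()["tool_pos"].round(4))
E
python3 -m crank '[[-1,0,0,0.2,0],[-1,0,0,0.4,0],[-1,0,0,0.4,0],[-1,0,0,0.4,0]]'; python3 f.py
python3 -m crank '[[-1,0,0,0.2,0],[-1,0,0,0.4,0],[-1,0,0,0.4,0],[-1,0,0,0.4,0]]'; python3 f.py
```

```text
time: 7.22
tool_pos: [0.5418, -0.052, 0.2654]
tool_rot: [3.142, -0.0, 0.001]
contact_force: [-0.7, 0.0, 2.4]
opening: 0.0138
grip_force: 60.0
F [-0.16  0.    1.74] [ 0.5417 -0.052   0.2653]
time: 7.85
tool_pos: [0.5417, -0.052, 0.265]
tool_rot: [3.142, -0.0, 0.001]
contact_force: [-0.1, 0.6, 3.4]
opening: 0.0134
grip_force: 60.0
F [ 0.17 -0.21  3.14] [ 0.5417 -0.052   0.2649]
```

Contact found at TCP z ≈ 0.2656. Ease off to about 1 N and advance to the core.

```bash
python3 -m crank '[[-1,0,0,-0.4,0],[-1,1.5,0,-0.4,0],[-1,3,0,-0.4,0],[-1,4.5,0,-0.4,0],[-1,6,0,-0.4,0],[-1,7.5,0,-0.4,0],[-1,9,0,-0.4,0],[-1,9,0,-0.4,0],[-1,9,0,-0.4,0]]'; python3 f.py
python3 -m crank '[[-1,1,0,0,0],[-1,2,0,0,0],[-1,3,0,0,0],[-1,4,0,0,0],[-1,4,0,0,0],[-1,4,0,0,0]]'; python3 f.py
```

```text
time: 8.9
tool_pos: [0.5508, -0.052, 0.2652]
tool_rot: [3.142, -0.0, 0.001]
contact_force: [-1.2, 0.7, 2.7]
opening: 0.0132
grip_force: 60.0
F [-0.92 -0.21  2.52] [ 0.5506 -0.052   0.2652]
time: 9.7
tool_pos: [0.5546, -0.052, 0.2652]
tool_rot: [-3.142, 0.0, 0.001]
contact_force: [-2.5, -0.3, 3.7]
opening: 0.0136
grip_force: 60.0
F [-2.71  0.22  2.76] [ 0.5546 -0.052   0.2652]
```

```bash
python3 -m crank '[[-1,1,0,0,0],[-1,2,0,0,0],[-1,3,0,0,0],[-1,4,0,0,0],[-1,4,0,0,0],[-1,4,0,0,0]]'; python3 f.py
python3 -m crank '[[-1,1,0,0,0],[-1,2,0,0,0],[-1,3,0,0,0],[-1,3,0,0,0],[-1,3,0,0,0]]'; python3 f.py
```

```text
time: 10.5
tool_pos: [0.5584, -0.0519, 0.265]
tool_rot: [-3.141, 0.001, 0.001]
contact_force: [-5.1, 0.3, 4.0]
opening: 0.0135
grip_force: 60.0
F [-5.18 -0.06  3.94] [ 0.5584 -0.0519  0.265 ]
time: 11.22
tool_pos: [0.561, -0.0519, 0.2649]
tool_rot: [-3.141, 0.003, 0.001]
contact_force: [-6.2, 0.8, 4.9]
opening: 0.0138
grip_force: 60.0
F [-7.1  -0.28  4.28] [ 0.561  -0.0519  0.2649]
```

```bash
python3 -m crank '[[-1,1,0,-0.3,0],[-1,2,0,-0.3,0],[-1,2,0,-0.3,0],[-1,2,0,-0.3,0]]'; python3 f.py
python3 -m crank '[[-1,1,0,0,0],[-1,2,0,0,0],[-1,2,0,0,0],[-1,2,0,0,0]]'; python3 f.py
```

```text
time: 11.85
tool_pos: [0.5627, -0.0519, 0.265]
tool_rot: [-3.141, 0.004, 0.001]
contact_force: [-7.4, -0.6, 4.7]
opening: 0.0135
grip_force: 60.0
F [-8.49 -0.06  4.45] [ 0.5627 -0.0519  0.265 ]
time: 12.48
tool_pos: [0.5645, -0.0518, 0.2649]
tool_rot: [-3.141, 0.005, 0.001]
contact_force: [-9.2, 0.0, 5.5]
opening: 0.0136
grip_force: 60.0
F [-9.29  0.01  4.5 ] [ 0.5645 -0.0519  0.2649]
```

```bash
python3 -m crank '[[-1,1,0,-0.3,0],[-1,2,0,-0.3,0],[-1,2,0,-0.3,0],[-1,2,0,-0.3,0]]'; python3 f.py
python3 -m crank '[[-1,1,0,0,0],[-1,2,0,0,0],[-1,2,0,0,0],[-1,2,0,0,0]]'; python3 f.py
```

```text
time: 13.12
tool_pos: [0.5663, -0.0518, 0.265]
tool_rot: [-3.141, 0.006, 0.001]
contact_force: [-9.8, -0.1, 5.0]
opening: 0.0136
grip_force: 60.0
F [-10.48  -0.1    4.45] [ 0.5662 -0.0518  0.265 ]
time: 13.75
tool_pos: [0.5686, -0.0519, 0.2651]
tool_rot: [-3.141, 0.005, 0.001]
contact_force: [-6.1, -0.3, 3.7]
opening: 0.0134
grip_force: 60.0
F [-3.7   0.13  1.44] [ 0.5694 -0.052   0.2655]
```

The force rose to 10.5 N, then fell to 3.7 N: the jaws have passed the core. Keep pushing until the bridge seats.

```bash
python3 -m crank '[[-1,1,0,0,0],[-1,2,0,0,0],[-1,2,0,0,0],[-1,2,0,0,0]]'; python3 f.py
python3 -m crank '[[-1,1,0,0,0],[-1,2,0,0,0],[-1,2,0,0,0],[-1,2,0,0,0]]'; python3 f.py
```

```text
time: 14.38
tool_pos: [0.5712, -0.0519, 0.2655]
tool_rot: [-3.141, 0.002, 0.001]
contact_force: [-7.4, -0.8, 1.5]
opening: 0.0135
grip_force: 60.0
F [-6.29 -0.11  2.21] [ 0.5712 -0.0519  0.2655]
time: 15.02
tool_pos: [0.5729, -0.0519, 0.2653]
tool_rot: [-3.141, 0.003, 0.001]
contact_force: [-7.8, -1.1, 3.0]
opening: 0.0136
grip_force: 60.0
F [-7.58 -0.2   2.3 ] [ 0.5729 -0.0519  0.2654]
```

```bash
python3 -m crank '[[-1,1,0,0,0],[-1,2,0,0,0],[-1,3,0,0,0],[-1,3,0,0,0],[-1,3,0,0,0],[-1,3,0,0,0]]'; python3 f.py
python3 - <<'E'
from h import *
c=vision.get_calibration("wrist"); p,d=vision.read_camera("wrist"); P=cloud(c,d); cv2.imwrite("pics/w4.png",p[:,:,::-1])
cv2.imwrite("pics/w4c.png",cv2.resize(p[150:300,220:420,::-1],(800,600),interpolation=cv2.INTER_CUBIC))
m=((P[...,2]>.0885)&(P[...,2]<.1)).astype(np.uint8); m[:150]=0; m[290:]=0; m[:,:270]=0; m[:,370:]=0
m=cv2.morphologyEx(m,cv2.MORPH_OPEN,np.ones((5,5)))
cn=max(cv2.findContours(m,0,cv2.CHAIN_APPROX_NONE)[0],key=cv2.contourArea)[:,0]
(u,v),r=cv2.minEnclosingCircle(cn); print(u,v,r,ray(c,(u,v),.094))
for v in range(205,285,4): print(v,(P[v,290:350:5,2]*1000).round(0).astype(int), P[v,318,0].round(4))
E
```

```text
time: 15.82
tool_pos: [0.5755, -0.0519, 0.2652]
tool_rot: [-3.141, 0.005, 0.001]
contact_force: [-8.9, -0.4, 3.8]
opening: 0.0135
grip_force: 60.0
F [-9.6  -0.21  3.59] [ 0.5755 -0.0519  0.2652]
318.1000061035156 250.3000030517578 20.241138458251953 [[ 0.59992212 -0.05172264  0.094     ]]
205 [79 78 79 78 77 78 78 79 79 80 79 79] 0.6173
209 [79 79 79 79 80 78 79 78 78 77 79 78] 0.6153
213 [79 79 79 78 79 78 78 80 79 78 78 79] 0.6133
217 [77 78 78 77 78 78 79 79 78 79 77 78] 0.6115
221 [ 78  79  78  78  79 244  78  78  79  79  78  78] 0.6098
225 [78 79 80 81 78 79 79 80 79 82 79 79] 0.6079
229 [79 79 84 83 77 78 78 79 83 84 79 78] 0.6058
233 [79 83 83 82 91 92 91 91 85 83 84 78] 0.607
237 [78 84 83 92 94 92 93 92 93 83 83 79] 0.6053
241 [79 84 84 93 92 92 93 92 93 90 84 79] 0.6038
245 [78 84 91 94 92 93 92 93 92 93 83 78] 0.6021
249 [77 83 94 94 92 93 93 93 92 93 83 83] 0.5998
253 [83 84 92 93 92 93 93 92 92 91 83 84] 0.5982
257 [84 84 94 93 92 93 92 93 93 91 84 83] 0.5965
261 [83 83 83 92 93 94 92 92 93 84 85 83] 0.5944
265 [ 83  83  84  94  92  93  91  92  92  84  84 244] 0.5927
269 [83 84 84 84 84 93 93 92 83 83 83 83] 0.5907
273 [84 84 83 84 83 84 84 84 82 83 84 84] 0.5855
277 [83 85 84 84 84 84 84 83 84 84 85 83] 0.5831
281 [90 91 86 85 85 84 83 84 84 87 91 91] 0.5821
```

View pics/w4c.png

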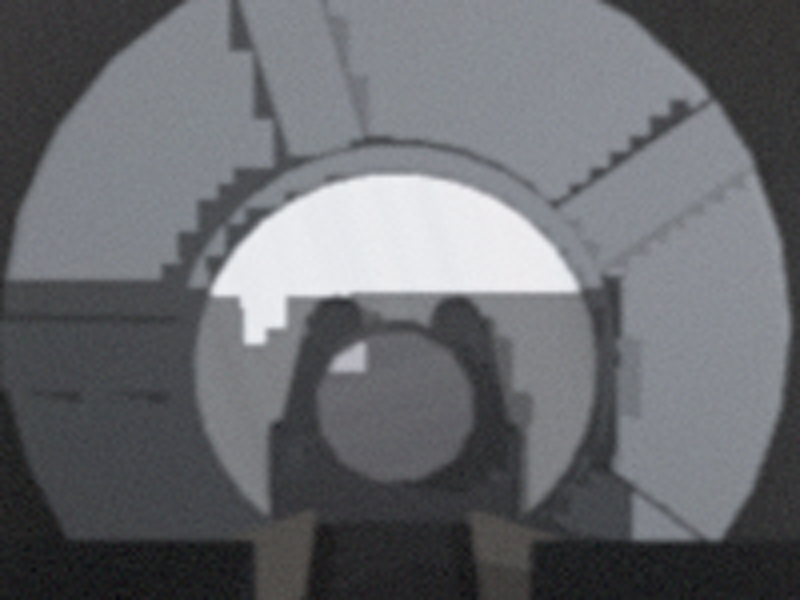

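The crop shows the axle end at (395,405) encircled by the clip. The jaw tips at (335,310) and (457,310) are about 9 mm past the axle's centre, and the bridge is behind it. So the clip is fully home, agreeing with the renewed force rise to 9.6 N. Now ease back to relax the mount before letting go.

```bash
python3 -m crank '[[-1,-1,0,0,0],[-1,-2,0,0,0],[-1,-3,0,0,0],[-1,-4,0,0,0],[-1,-5,0,0,0],[-1,-6,0,0,0],[-1,-6,0,0,0],[-1,-6,0,0,0]]'; python3 f.py
python3 -m crank '[[-1,-1,0,0,0],[-1,-2,0,0,0],[-1,-2,0,0,0],[-1,-2,0,0,0]]'; python3 f.py
```

```text
time: 16.83
tool_pos: [0.5703, -0.0519, 0.2655]
tool_rot: [-3.141, 0.002, 0.001]
contact_force: [-5.5, -0.1, 1.9]
opening: 0.0136
grip_force: 60.0
F [-5.68 -0.14  2.02] [ 0.5703 -0.0519  0.2655]
time: 17.47
tool_pos: [0.5686, -0.052, 0.2657]
tool_rot: [-3.142, 0.0, 0.001]
contact_force: [-4.3, 0.2, 1.2]
opening: 0.0136
grip_force: 60.0
F [-4.18 -0.04  0.95] [ 0.5686 -0.052   0.2658]
```

```bash
python3 -m crank '[[-1,-1,0,0,0],[-1,-2,0,0,0],[-1,-3,0,0,0],[-1,-3.5,0,0,0],[-1,-3.5,0,0,0],[-1,-3.5,0,0,0]]'; python3 f.py
python3 -m crank '[[-0.55,0,0,0,0],[-0.4,0,0,0,0],[-0.2,0,0,0,0],[-0.2,0,0,0,0],[-0.2,0,0,0,0]]'; python3 f.py
```

```text
time: 18.27
tool_pos: [0.5653, -0.052, 0.2659]
tool_rot: [3.142, -0.001, 0.001]
contact_force: [-1.6, -0.5, -0.2]
opening: 0.014
grip_force: 60.0
F [-1.04  0.05 -0.66] [ 0.5653 -0.052   0.2659]
time: 18.98
tool_pos: [0.5653, -0.052, 0.2659]
tool_rot: [3.141, -0.001, 0.001]
contact_force: [0.5, -0.7, 1.0]
opening: 0.0358
grip_force: 0.0
F [-0.14  0.01 -0.02] [ 0.5652 -0.052   0.2658]
```

Released cleanly. Raise the gripper straight up and check.

```bash
python3 -m crank '[[-0.2,0,0,-5,0],[-0.2,0,0,-20,0],[-0.2,0,0,-45,0],[-0.2,0,0,-75,0],[-0.2,-10,0,-100,0],[-0.2,-20,0,-110,0],[-0.2,-30,0,-110,0],[-0.2,-30,0,-110,0],[-0.2,-30,0,-110,0]]'
python3 - <<'E'
from h import *
c=vision.get_calibration("wrist"); p,d=vision.read_camera("wrist"); P=cloud(c,d)
u,v=proj(c,[.585,-.052,.085])[0]; x0,y0=int(u)-50,max(0,int(v)-38)
cv2.imwrite("pics/w5c.png",cv2.resize(p[y0:y0+75,x0:x0+100,::-1],(800,600),interpolation=cv2.INTER_CUBIC)); print(x0,y0)
np.savez("/tmp/w5.npz",d=d,**c)
E
```

```text
time: 20.03
tool_pos: [0.535, -0.052, 0.3763]
tool_rot: [3.142, -0.001, 0.001]
contact_force: [0.0, -0.8, -0.1]
opening: 0.0371
grip_force: 0.0
267 133
```

View pics/w5c.png

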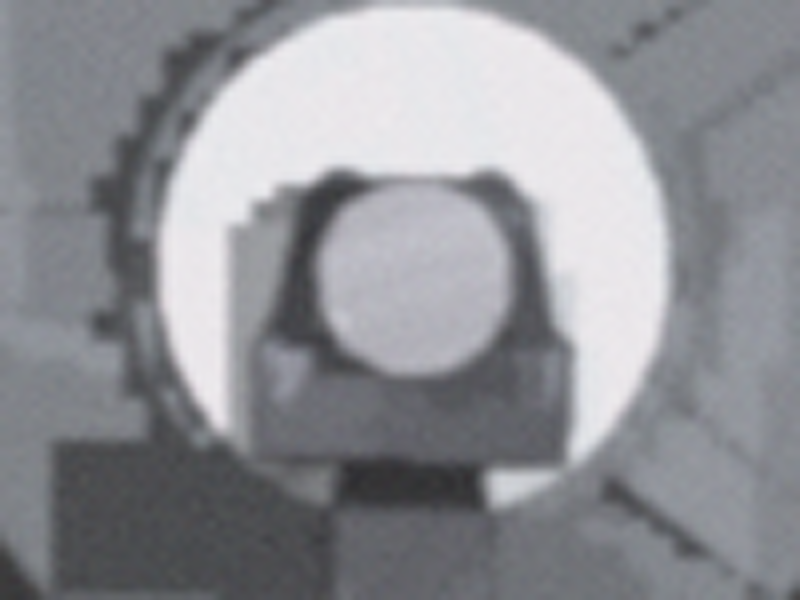

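The clip surrounds the axle end (crop (413,278)): jaw tips at (340,172) and (492,172), bridge rows 345–462, tab behind. A last numeric check that it is home:

```bash
python3 - <<'E'
from h import *
z=np.load("/tmp/w5.npz"); c={k:z[k] for k in("camera_matrix","rvec","tvec")}
f=lambda x,y:(267+x/8-.44,133+y/8-.44)
A=ray(c,f(413,278),.094)[0]; Q=ray(c,[f(413,168),f(413,345),f(413,460)],.085)
print("axle",A,"jaw end, bridge front, bridge rear rel x mm",((Q-A)[:,0]*1e3).round(1),"expect 9,-6,-18")
Q=ray(c,[f(250,430),f(574,430)],.085); print("y mid off mm",(Q.mean(0)-A)[1]*1e3)
W=ray(c,[f(157,260),f(668,260),f(413,3)],.08); print("washer y",W[:2].mean(0)[1], "front x",W[2,0]-.024)
E
```

```text
axle [ 0.58875966 -0.05218043  0.094     ] jaw end, bridge front, bridge rear rel x mm [  9.3  -6.7 -17.3] expect 9,-6,-18
y mid off mm 0.07872227957231998
washer y -0.05215684288642689 front x 0.5885604064896599
```

Fully home and centred, and the axle is back at its rest position. Handing in.

```bash
python3 -c "
from cell import ticket; print(ticket.hand_in())"
```

```text
the job is handed in; nothing more can be done
None
```

The small clip is snapped fully home in the axle groove of the smallest stand and released; the highest averaged force readings were about 10.5 N sideways and 4.5 N down. The job was handed in at about 20 s, and the big clip, candlestick and mug were not touched.

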